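Fit the wing handle to the test valve and open it gently

ROBOT

A 6-joint arm with a two-finger parallel gripper is mounted at the origin on a cart in front of the work surface, level with it; the furniture and walls round the work are solid. World frame = base frame: x ahead of the robot, y to its left, z up, the work surface at z = 0. Lengths are in m, angles in degrees, forces in N, time in s.
With the tool pointing down it reaches from about 0.25 to 0.725 m from the base axis. Payload 9.7 kg.
Tool frame: the origin (TCP) lies midway between the tips of the shut fingers; the grasp point (between the pads) lies 19 mm behind it (bot.hold_point_z is the distance from the TCP to the grasp point, in m); z points along the fingers, y is the line along which they close (so a half turn about z gives the same grasp; the last joint's range is limited). The gripper opens to 85 mm and grips with 20 to 120 N. Pads are 22 mm wide; open, the fingers measure 114 mm over their backs; the gripper's body (76 mm by 85 mm) begins 54 mm behind the grasp point. The pads swing forward as they close: fully open they stand 13 mm farther back than shut.
Start: joints at [0, 4.979, 10.078, 95.1, 0, 90], TCP at [0.55, -0, 0.231] pointing down, gripper open.
Joint ranges: [-179.16, 179.16], [-48.56, 103.87], [-65.8, 70.77], [-126.05, 130.52], [-82.76, 87.17], [-180, 180]. Speed limits (degrees/s): [127.2, 127.2, 147.25, 180, 180, 180].

INTERFACE

Orientations are given as [roll, pitch, yaw] about the fixed x, y, z axes, in that order (R = Rz(yaw) Ry(pitch) Rx(roll)).
In Python, from workcell import bot gives the robot as it stands.
- The arm moves only by the tool play_rows, never from a script. Its argument "steps" is a list that holds one entry, the list of rows, each a list of 4 numbers: the shift along the tool's x, y, z in m, then the turn about the tool's z in rad. In form: [[[tx, ty, tz, yaw], ...]]. A call has exactly 5 rows; each row shifts and turns the commanded pose from where the row before left it, along the tool's axes as they then stand; what a row does not reach is not made up. A row lasts 1/12 s, in which the tool goes at most 41.7 mm and 7.16 degrees, less where a joint would pass 70% of its speed; a pose out of reach is approached as far as the arm can. A call is refused whole if a number of a shift passes 0.0417 or a number of a turn 0.125, either way. A call with a gripper value outside its range is refused whole. "gripper" is the finger opening in m, from 0 to 0.0854, set as the call begins (left out, the last holds). The fingers move at their own pace and stop on an object; "squeeze" is the grip in N (left out, the last holds). Time passes only in rows, so rows that do not move let the fingers close, or fill a call up. It gives the time, the measured TCP pose, the force, the opening and the grip force at its end, in the units of the state.
- bot.get_obs(): the state, without advancing time (a new reading comes with each control period).
- bot.camera(name): name is "scene" or "side" or "wrist"; returns a dict with "img" (400x640x3 uint8, blue, green, red), "vfov" (degrees; the focal length in pixels is half the picture's height over the tangent of half this angle, whatever the lens; pixels are square), "cx", "cy" (the principal point, pixels), "xyz" and "attitude" of the camera in the world. Camera axes: x right, y down, z forward; pixel columns grow to the right and rows downward; lengths in m; the calibration is good to about 2 mm. The wrist camera is an equidistant fisheye: a pixel r from the principal point sees the ray r / f radians off the axis. A picture is of the moment at which its call begins. There is no depth.
- bot.job_done(): hands the job in; it is judged then, once.
The state is a dict: "time": time; "q": joint angles; "qd": joint speeds; "joint_efforts": joint torques, N m; "ee_pos": TCP position; "tcp_rot": TCP orientation; "wrist_force": force on the tool from outside, world axes, zero at the start; "torque": the same for the moment, N m; "opening": finger opening in m; "grasp_force": force on a finger pad.
Only numpy, scipy, OpenCV 4.12 (cv2) and the standard library are available. Lean on these libraries where they do the work, as an engineer would, in place of code of your own. Each camera call takes 0.05 s, during which the arm holds its last target. There are 200 camera calls.

TASK

Fit the black wing handle from the aluminium tray onto the square spindle of the test valve, wings in line with the flat steel position bar below the square, and let it down fully home on that bar; then turn it counter-clockwise (seen from above) to the stop, so that the valve is fully open with the wings along the pipe, and let go. Be gentle throughout: the hollow plastic handle cracks if it is squeezed with more than about 25 N, and the valve's ceramic plug chips if the handle is pressed down with more than about 25 N or forced hard against the stop. Leave the tray, bottle, pliers and tape where they are.

Things in the scene. Friction and masses are not known exactly. Their poses are not given: they have to be found in the camera images.
- wing_handle: Black hollow plastic wing handle, 104 mm long, 53 mm high, about 60 g, standing on its hub in the tray. Origin: centre of the hub's underside; x along the wings (both ends alike), z up. Hub 26 mm square, 28 mm high, with a square socket from below 18 mm wide, 24 mm deep, sides along x and y. Squeeze limit about 25 N on each side; a 10 N grip holds it and turns the valve.
- wing (a point): Middle of the handle's wing, 40 mm above its origin; axes as the handle's. Here the wing is a plate 12 mm thick (along y), from 28 to 53 mm above the origin; its ends round out to 16 mm. Pinch it across its thickness over the hub, with the fingertips no lower than the top of the hub (28 mm above the origin).
- test_valve: Fixed bench test valve: grey plate 90 x 200 mm, 8 mm thick; bronze valve in the middle with a 58 mm round flange, its top 66 mm up; pipe along y, its axis 38 mm up; two grey pipe clamps 68 mm either side of the middle, 56 mm high. Origin: on the bench under the spindle axis; y along the pipe, z up.
- seat (a point): On the spindle axis, on top of the position bar, 71 mm above the bench: the hub's underside rests here. Turns with the spindle; x along the bar (flat steel 54 x 13 x 3 mm), z up. The steel square stands 21 mm up from here, 16 mm wide, sides along x and y, top 5 mm tapering to 11 mm. In the socket it has 2 mm (0.13 rad) of play; the handle slides down by its own weight.
- spindle (a joint): Turn of the spindle in rad, counter-clockwise from above: 0 closed (bar across the pipe, at a stop), 1.571 fully open (bar along the pipe, at a stop). Starts between 0 and 0.4 and stays where it is left. Turning takes about 0.08 N m; up to about 0.2 N m against the stop (2 N at each wing tip) is safe.
- parts_tray: Shallow aluminium tray 109 x 164 mm, walls 24 mm high, floor 2 mm thick, loose. Origin: centre of the underside; y along its length.
- grease_bottle: Black bottle with a yellow band and a red cap, 44 mm across, 93 mm high, loose on the bench. Origin: centre of its foot.
- nose_pliers: Pliers with orange handles, 172 x 59 x 13 mm, loose on the bench near its front edge. Origin: centre of the underside; y along their length.
- tape_roll: Roll of amber tape lying flat, 92 mm across, 19 mm high, loose on the bench. Origin: centre of the underside.
Things that resemble listed ones, but are neither listed nor needed, are in the scene too. There is more than one size of the wing_handle; the job needs the smallest.

How it is judged (in metres and radians):
On the way:
1. the handle is fully home on the square, wings in line with the position bar, before the valve is opened (horizontal distance between wing_handle and seat below 0.004 m and z of wing_handle in the frame of seat below 0.0035 m and angle between the x axis of wing_handle and the x axis of seat, either way round below 0.2 rad and value of joint spindle below 0.6 rad), for 0.1 s.
At the end, for the whole second after the job is handed in: the handle is at rest fully home on the square (within 4 mm sideways and 3.5 mm in height of its seat, wings within 0.2 rad of the position bar) and the valve is open to within 0.12 rad of its stop (horizontal distance between wing_handle and seat below 0.004 m and z of wing_handle in the frame of seat below 0.0035 m and angle between the x axis of wing_handle and the x axis of seat, either way round below 0.2 rad and value of joint spindle above 1.45 rad and linear speed of wing_handle below 0.02 m/s); the robot touches nothing.
It fails at once if the handle is squeezed: over 30 N from each finger (the figure adds both fingers) (contact force between the fingers and wing_handle above 60 N).
It fails at once if the handle is pressed, dropped or forced on the valve (the figure adds all their contact forces) (contact force between wing_handle and test_valve above 50 N).
It fails at once if the tray is shoved aside (distance of parts_tray from where it was at the start of the episode above 0.04 m).
It fails at once if the bottle, pliers or tape are disturbed (distance of any of grease_bottle, nose_pliers, tape_roll from where it was at the start of the episode above 0.02 m).
It also fails if it takes over 54 s, if anything falls off the work surface, if the arm or the gripper's body presses on something with over 40 N, if the wrist force passes 120 N, or if a joint passes its speed limit or range.

## Working session

There is one attempt and no reset: what is moved stays moved. The work goes in short steps, Python scripts to look and compute and a tool call to move; the robot and the scene stay as the last step left them, time stands still between calls to the robot, and variables do not carry over. Pictures are saved under pics/ and viewed, at most 10 in all, crops included, and the job is handed in when it is done.

Besides the shell and the picture viewer there is one more tool, called after ">>>" as a command line: name --argument value ..., lists and objects as JSON in quotes. play_rows: Moves the arm, as the interface text tells. Its arguments: {"type":"object","properties":{"steps":{"type":"array","items":{"type":"array","items":{"type":"array","items":{"type":"number"}}}},"gripper":{"type":"number"},"squeeze":{"type":"number"}},"required":["steps"]}

```bash
mkdir -p pics; cat > h.py <<'E'
import numpy as np, cv2
from scipy.spatial.transform import Rotation as R
from workcell import bot
def cam(n,save=None):
    c=bot.camera(n)
    if save: cv2.imwrite('pics/'+save,c['img'])
    return c
def ray(c,u,v,fish=False):
    f=200/np.tan(np.radians(c['vfov'])/2)
    x,y=u-c['cx'],v-c['cy']
    if fish:
        r=np.hypot(x,y);t=r/f;d=np.array([x/r*np.sin(t),y/r*np.sin(t),np.cos(t)])
    else: d=np.array([x/f,y/f,1])
    return R.from_euler('xyz',c['attitude'],degrees=True).apply(d)
def at(c,u,v,z,fish=False):
    d=ray(c,u,v,fish);o=np.array(c['xyz']);return o+d*(z-o[2])/d[2]
def proj(c,p,fish=False):
    f=200/np.tan(np.radians(c['vfov'])/2)
    q=R.from_euler('xyz',c['attitude'],degrees=True).inv().apply(np.array(p)-c['xyz'])
    if fish:
        r=np.hypot(q[0],q[1]);t=np.arctan2(r,q[2]);return c['cx']+f*t*q[0]/r,c['cy']+f*t*q[1]/r
    return c['cx']+f*q[0]/q[2],c['cy']+f*q[1]/q[2]
E
python3 - <<'E'
from h import *
import pickle
d={}
for n in ['scene','side','wrist']:
    c=cam(n,n+'0.png'); d[n]=c; print(n,c['vfov'],c['cx'],c['cy'],c['xyz'],c['attitude'])
pickle.dump(d,open('c0.pkl','wb'))
print(bot.get_obs(), bot.hold_point_z)
E
```

```text
scene 51.550833588494804 325.32246627077876 196.0250718727734 [0.00779063 0.83576395 0.5073412 ] [-116.25899744   -0.92654805 -138.96753662]
side 44.91326345816143 322.0080128591877 204.74118517237102 [ 0.19992736 -1.07412442  0.78393006] [-118.9827302     0.37184372  -16.82280935]
wrist 65.70646984690485 320.35752308191934 200.98674398154733 [0.55073963 0.06798474 0.37442115] [1.64319278e+02 9.94675853e-02 1.53262276e-02]
{'time': 0.15, 'q': array([-9.26792118e-04,  5.00364099e+00,  1.00452989e+01,  9.51006313e+01,
        3.53556048e-04,  9.00013384e+01]), 'qd': array([-0.09443968,  0.00128179,  0.15777188,  0.11002263, -0.10681254,
       -0.03419675]), 'joint_efforts': array([-3.04631758e-03, -5.20762289e+01,  4.65044117e+01,  1.38444663e-02,
       -2.16874664e-04, -1.82086734e-05]), 'ee_pos': array([ 5.49819181e-01, -7.13498643e-06,  2.30751778e-01]), 'tcp_rot': array([-1.79941027e+02, -3.52178299e-04,  8.99977345e+01]), 'wrist_force': array([-0.64504473,  0.16379739,  0.04366013]), 'torque': array([-0.02167076, -0.02892982,  0.02447324]), 'grasp_force': 0.0, 'opening': 0.08527648461596755} 0.0187
```

View pics/scene0.png

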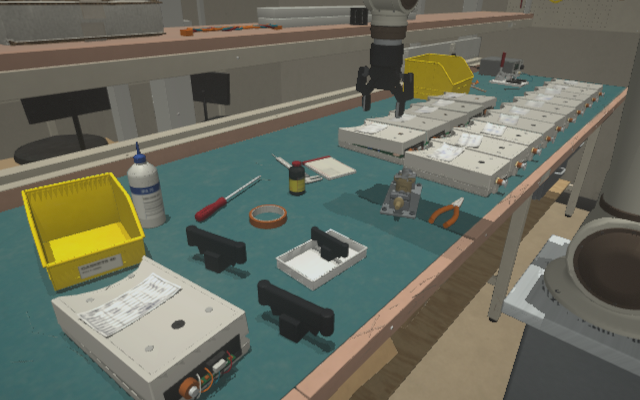

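View pics/side0.png

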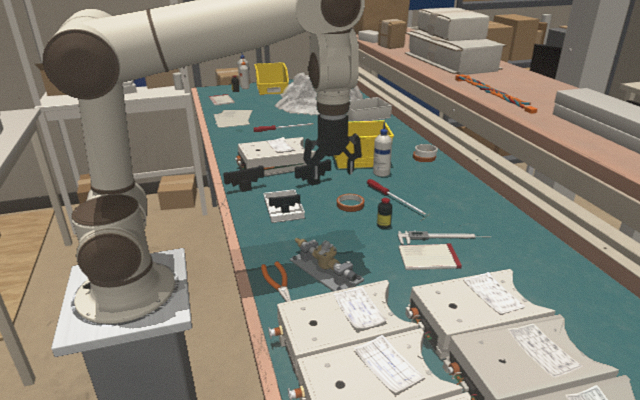

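View pics/wrist0.png

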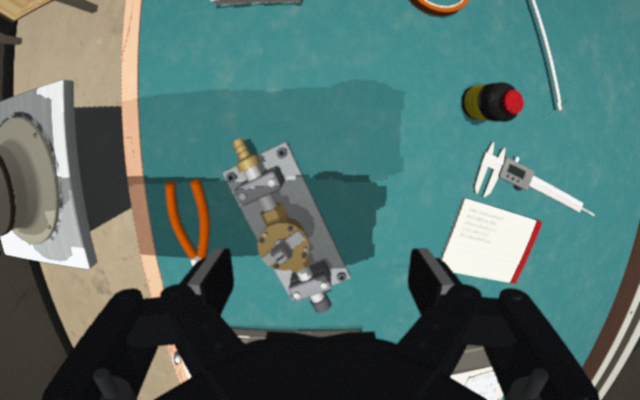

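The black handles are at scene (215,248) and (295,308), both larger and on the bench, and at (328,245) in the tray. The tray one is the smallest, so it is the one needed. The wrist view shows the valve flange at about (285,247). Next is an enlarged montage.

```bash
python3 - <<'E'
import cv2,numpy as np
s=cv2.imread('pics/scene0.png');d=cv2.imread('pics/side0.png');w=cv2.imread('pics/wrist0.png')
def cr(i,x,y,wd,h): return cv2.resize(i[y:y+h,x:x+wd],(400,300),interpolation=cv2.INTER_CUBIC)
a=np.vstack([np.hstack([cr(s,270,215,100,75),cr(d,255,180,60,45)]),np.hstack([cr(w,220,190,133,100),cr(s,370,160,67,50)])])
cv2.imwrite('pics/m1.png',a)
E
```

```text
(no output)
```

View pics/m1.png

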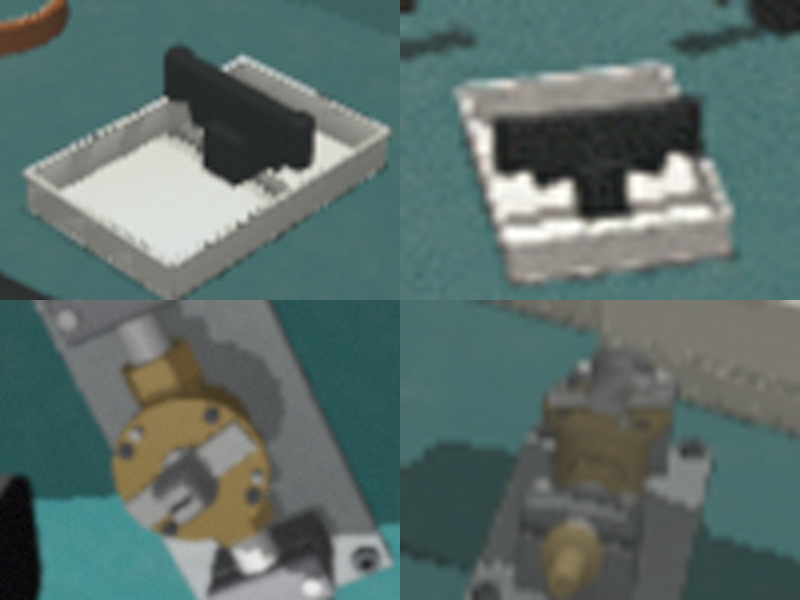

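```bash
python3 - <<'E'
from h import *
import pickle
d=pickle.load(open('c0.pkl','rb'))
s,e,w=d['scene'],d['side'],d['wrist']
for c,a,b in [(s,(314.5,227),(345.5,243.8)),(e,(269.5,198),(300,194.8))]:
    A,B=at(c,*a,.055),at(c,*b,.055); v=B-A
    print(A,B,(A+B)/2,np.hypot(*v[:2]),np.degrees(np.arctan2(v[1],v[0])))
W=lambda x,y:(220+x/3.008,190+(y-300)/3.008)
print('flange',at(w,*W(191,470),.066,True))
A,B=at(w,*W(136,512),.071,True),at(w,*W(247,440),.071,True);print(A,B,(A+B)/2,np.hypot(*(B-A)[:2]),np.degrees(np.arctan2(*(B-A)[1::-1])))
A,B=at(w,*W(350,585),.008,True),at(w,*W(68,320),.008,True)
P=[at(w,*p,.008,True) for p in [(227,175),(284,143),(350,275)]];print(P)
for p,q in[(0,1),(2,1)]: print(np.linalg.norm(P[p]-P[q]),np.degrees(np.arctan2(*(P[q]-P[p])[1::-1])))
E
```

```text
[0.52281747 0.26814522 0.055     ] [0.43259039 0.27490407 0.055     ] [0.47770393 0.27152464 0.055     ] 0.09047987424529354 175.71600846778432
[0.42915535 0.27986772 0.055     ] [0.52762525 0.27173854 0.055     ] [0.4783903  0.27580313 0.055     ] 0.09880487720643129 -4.7193510272765575
flange [ 0.5099626  -0.07030195  0.066     ]
[ 0.48944414 -0.08537856  0.071     ] [ 0.53095116 -0.05626715  0.071     ] [ 0.51019765 -0.07082286  0.071     ] 0.05069819670865036 35.04431969073426
[array([ 0.43425873, -0.00146831,  0.008     ]), array([0.50698681, 0.0365276 , 0.008     ]), array([ 0.59014844, -0.13855713,  0.008     ])]
0.08205523417375515 27.584274862853906
0.19383116243767112 115.40675248818815
```

The handle is at about (0.478, 0.273) with its wings at about -4.6°. The valve is at about (0.510, -0.071), with the bar at 35° and the pipe at about 116°. First I'll test the turning sense.

>>> play_rows --steps '[[[0.04,0,0,-0.125],[0.04,0,0,-0.125],[0.04,0,0,-0.125],[0.03,0,0,-0.125],[0.02,0,0,-0.125]]]' --gripper 0.085 --squeeze 20

```text
time: 0.57
ee_pos: [0.5136, 0.1665, 0.2307]
tcp_rot: [-180.0, -0.0, 126.3]
wrist_force: [-0.6, -0.9, 0.1]
opening: 0.0847
grasp_force: 0.0
```

```bash
cat >> h.py <<'E'
def to(x,y,z,yaw,n=5,from_=None):
    """relative rows to reach target, equal steps"""
    o=bot.get_obs(); p=np.array(o['ee_pos']) if from_ is None else np.array(from_[:3])
    y0=o['tcp_rot'][2] if from_ is None else from_[3]
    dy=(yaw-y0+180)%360-180; st=(np.array([x,y,z])-p)/n; a=y0
    for i in range(n):
        r=np.radians(a); t=[st[0]*np.cos(r)+st[1]*np.sin(r), st[0]*np.sin(r)-st[1]*np.cos(r), -st[2], -np.radians(dy)/n]
        a+=dy/n; print('[%.4f,%.4f,%.4f,%.4f],'%tuple(t),end='')
    print(' n',n)
def st():
    o=bot.get_obs(); print(round(o['time'],2),'pos',np.round(o['ee_pos'],4),'rot',np.round(o['tcp_rot'],2),'q',np.round(o['q'],1),'F',np.round(o['wrist_force'],2),'T',np.round(o['torque'],3),'op',round(o['opening'],4),'g',round(o['grasp_force'],1))
E
python3 -c "
from h import *
st(); to(.478,.27,.231,175.5,10)"
```

```text
0.57 pos [0.5136 0.1665 0.2307] rot [-1.7996e+02 -4.0000e-02  1.2626e+02] q [17.9  3.6  8.6 95.   0.  71.7] F [-0.58 -0.92  0.06] T [0.017 0.012 0.027] op 0.0847 g 0.0
[0.0105,0.0033,-0.0000,-0.0859],[0.0101,0.0041,-0.0000,-0.0859],[0.0097,0.0050,-0.0000,-0.0859],[0.0093,0.0058,-0.0000,-0.0859],[0.0087,0.0066,-0.0000,-0.0859],[0.0081,0.0073,-0.0000,-0.0859],[0.0075,0.0080,-0.0000,-0.0859],[0.0068,0.0086,-0.0000,-0.0859],[0.0060,0.0091,-0.0000,-0.0859],[0.0052,0.0096,-0.0000,-0.0859], n 10
```

>>> play_rows --steps '[[[0.0105,0.0033,0,-0.086],[0.01,0.004,0,-0.086],[0.0097,0.005,0,-0.086],[0.0093,0.0058,0,-0.086],[0.0087,0.0066,0,-0.086]]]'

```text
time: 0.98
ee_pos: [0.4969, 0.2162, 0.231]
tcp_rot: [-180.0, -0.0, 150.7]
wrist_force: [-0.6, -0.4, 0.7]
opening: 0.0849
grasp_force: 0.0
```

>>> play_rows --steps '[[[0.008,0.0073,0,-0.086],[0.0075,0.008,0,-0.086],[0.0068,0.0086,0,-0.086],[0.006,0.009,0,-0.086],[0.005,0.0096,0,-0.086]]]'

```text
time: 1.4
ee_pos: [0.4797, 0.2677, 0.231]
tcp_rot: [-180.0, -0.0, 175.3]
wrist_force: [-0.0, -0.9, 1.2]
opening: 0.0853
grasp_force: 0.0
```

>>> play_rows --steps '[[[0,0,0,0],[0,0,0,0],[0,0,0,0],[0,0,0,0],[0,0,0,0]]]'

```text
time: 1.82
ee_pos: [0.4802, 0.2668, 0.2313]
tcp_rot: [-180.0, 0.0, 175.0]
wrist_force: [0.1, -0.2, 0.3]
opening: 0.0846
grasp_force: 0.0
```

```bash
python3 - <<'E'
from h import *
import pickle
c=cam('wrist','w1.png');st();pickle.dump(c,open('w1.pkl','wb'))
u,v=proj(c,[.478,.273,.055],True);print(u,v,c['xyz'],c['attitude'])
x,y=int(u)-100,max(0,int(v)-75)
cv2.imwrite('pics/w1c.png',cv2.resize(c['img'][y:y+150,x:x+200],(800,600),interpolation=cv2.INTER_CUBIC));print(x,y)
E
```

```text
1.87 pos [0.4802 0.2668 0.2313] rot [-180.      0.    174.99] q [29.1  4.9 10.  95.1 -0.  34.1] F [ 0.82  0.16 -0.4 ] T [0.005 0.007 0.033] op 0.0846 g 0.0
326.4330643892925 178.27553060662643 [0.41259978 0.27208623 0.37506195] [ 1.64306134e+02 -3.97406873e-02  8.49876870e+01]
226 103
```

View pics/w1c.png

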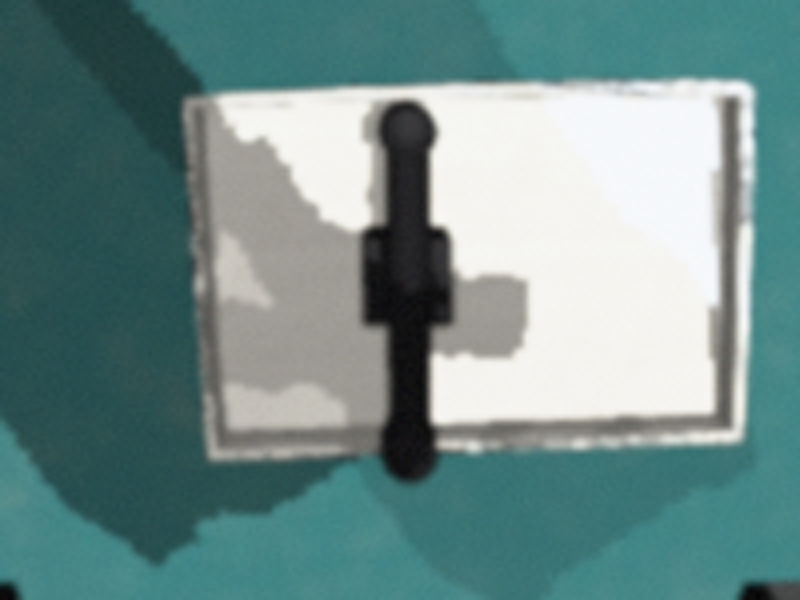

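The crop shows the tray handle with its end centres at (408,127) and (408,455) and its hub at about (405,275).

```bash
python3 - <<'E'
from h import *
import pickle
c=pickle.load(open('w1.pkl','rb'))
W=lambda x,y:(226+x/4-.375,103+y/4-.375)
P=[at(c,*W(x,y),.055,True) for x,y in [(408,127),(409,454)]]
v=P[0]-P[1];print(P,(P[0]+P[1])/2,np.hypot(*v[:2]),np.degrees(np.arctan2(v[1],v[0])))
# edges of plate near hub top z=.055 
print(at(c,*W(386,190),.055,True),at(c,*W(429,190),.055,True),at(c,*W(386,370),.055,True),at(c,*W(432,370),.055,True))
H=[at(c,*W(x,y),.030,True) for x,y in [(362,228),(451,228),(362,324),(450,324)]];print(np.mean(H,0))
E
```

```text
[array([0.43203818, 0.27809994, 0.055     ]), array([0.51998742, 0.27111248, 0.055     ])] [0.4760128  0.27460621 0.055     ] 0.08822637878368075 175.4574591558443
[0.44789101 0.27105027 0.055     ] [0.44883645 0.28214368 0.055     ] [0.49589158 0.26689872 0.055     ] [0.49696369 0.27914177 0.055     ]
[0.47560723 0.27456695 0.03      ]
```

```bash
python3 -c "
from h import *
to(.4758,.2745,.15,175.4,5)"
```

```text
[0.0010,0.0015,0.0163,-0.0014],[0.0010,0.0015,0.0163,-0.0014],[0.0010,0.0015,0.0163,-0.0014],[0.0010,0.0015,0.0163,-0.0014],[0.0010,0.0015,0.0163,-0.0014], n 5
```

>>> play_rows --steps '[[[0.001,0.0015,0.0165,-0.0014],[0.001,0.0015,0.0165,-0.0014],[0.001,0.0015,0.0165,-0.0014],[0.001,0.0015,0.0165,-0.0014],[0.001,0.0015,0.0165,-0.0014]]]' --gripper 0.04

```text
time: 2.28
ee_pos: [0.4758, 0.2749, 0.1481]
tcp_rot: [180.0, 0.0, 175.4]
wrist_force: [0.1, -1.1, 0.1]
opening: 0.0397
grasp_force: 0.0
```

>>> play_rows --steps '[[[0,0,0.018,0],[0,0,0.018,0],[0,0,0.014,0],[0,0,0.01,0],[0,0,0,0]]]'

```text
time: 2.7
ee_pos: [0.4749, 0.2744, 0.0866]
tcp_rot: [-179.9, -0.1, 175.4]
wrist_force: [-0.3, -0.2, -0.2]
opening: 0.0397
grasp_force: 0.0
```

>>> play_rows --steps '[[[0,0,0,0],[0,0,0,0],[0,0,0,0],[0,0,0,0],[0,0,0,0]]]'

```text
time: 3.12
ee_pos: [0.476, 0.2753, 0.0895]
tcp_rot: [180.0, 0.0, 175.5]
wrist_force: [0.0, 0.1, 0.6]
opening: 0.0401
grasp_force: 0.0
```

```bash
python3 -c "
from h import *
st();to(.4758,.2745,.0335,175.4,5)"
```

```text
3.12 pos [0.476  0.2753 0.0895] rot [1.7997e+02 5.0000e-02 1.7548e+02] q [30.   4.5 -6.1 79.3 -0.  34.6] F [0.05 0.15 0.58] T [0.028 0.015 0.013] op 0.0401 g 0.0
[0.0000,-0.0002,0.0112,0.0003],[0.0000,-0.0002,0.0112,0.0003],[0.0000,-0.0002,0.0112,0.0003],[0.0000,-0.0002,0.0112,0.0003],[0.0000,-0.0002,0.0112,0.0003], n 5
```

>>> play_rows --steps '[[[0,-0.0002,0.015,0],[0,-0.0002,0.015,0],[0,-0.0002,0.013,0],[0,0,0.008,0],[0,0,0.004,0]]]'

```text
time: 3.53
ee_pos: [0.4752, 0.2743, 0.0328]
tcp_rot: [-180.0, -0.1, 175.5]
wrist_force: [0.9, -0.4, -0.8]
opening: 0.04
grasp_force: 0.0
```

>>> play_rows --steps '[[[0,0,0,0],[0,0,0,0],[0,0,0,0],[0,0,0,0],[0,0,0,0]]]' --gripper 0.018

```text
time: 3.95
ee_pos: [0.476, 0.2747, 0.0344]
tcp_rot: [180.0, 0.0, 175.5]
wrist_force: [-0.1, 0.3, -0.4]
opening: 0.0183
grasp_force: 0.0
```

```bash
python3 - <<'E'
from h import *
st()
c=cam('wrist');a=c['img'][100:400,120:520];s=cam('scene');b=s['img'][190:290,270:403]
cv2.imwrite('pics/g.png',np.hstack([a,cv2.resize(b,(400,300))]))
E
```

```text
3.95 pos [0.476  0.2747 0.0344] rot [1.7997e+02 4.0000e-02 1.7548e+02] q [ 30.    5.7 -11.   73.3  -0.   34.5] F [-0.11  0.33 -0.38] T [0.013 0.006 0.019] op 0.0183 g 0.0
```

View pics/g.png

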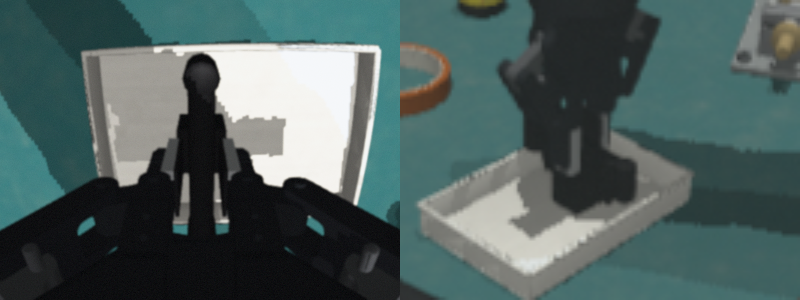

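The view shows the fingers straddling the wing, centred at about (203,180). Closing gently.

>>> play_rows --steps '[[[0,0,0,0],[0,0,0,0],[0,0,0,0],[0,0,0,0],[0,0,0,0]]]' --gripper 0.0115 --squeeze 20

```text
time: 4.47
ee_pos: [0.4758, 0.2747, 0.0341]
tcp_rot: [180.0, 0.0, 175.5]
wrist_force: [-0.3, 0.3, 4.3]
opening: 0.0116
grasp_force: 12.0
```

>>> play_rows --steps '[[[0,0,0,0],[0,0,0,0],[0,0,0,0],[0,0,0,0],[0,0,0,0]]]'

```text
time: 4.88
ee_pos: [0.4758, 0.2747, 0.0341]
tcp_rot: [180.0, 0.0, 175.5]
wrist_force: [-0.9, -0.3, 6.2]
opening: 0.0115
grasp_force: 12.2
```

>>> play_rows --steps '[[[0,0,-0.005,0],[0,0,-0.01,0],[0,0,-0.015,0],[0,0,-0.02,0],[0,0,-0.02,0]]]'

```text
time: 5.3
ee_pos: [0.4752, 0.2743, 0.1047]
tcp_rot: [-180.0, -0.1, 175.5]
wrist_force: [1.1, -0.2, 0.5]
opening: 0.0115
grasp_force: 11.6
```

>>> play_rows --steps '[[[0,0,-0.025,0],[0,0,-0.025,0],[0,0,-0.025,0],[0,0,-0.02,0],[0,0,-0.01,0]]]'

```text
time: 5.72
ee_pos: [0.4761, 0.2748, 0.2122]
tcp_rot: [179.9, 0.2, 175.5]
wrist_force: [0.3, -0.1, 0.6]
opening: 0.0119
grasp_force: 11.6
```

>>> play_rows --steps '[[[0,0,0,0],[0,0,0,0],[0,0,0,0],[0,0,0,0],[0,0,0,0]]]'

```text
time: 6.13
ee_pos: [0.4752, 0.2743, 0.2075]
tcp_rot: [-179.9, -0.1, 175.5]
wrist_force: [0.4, 0.4, -1.6]
opening: 0.0114
grasp_force: 11.6
```

```bash
python3 - <<'E'
from h import *
st();to(.51,-.071,.20,215,15)
E
```

```text
6.13 pos [0.4752 0.2743 0.2075] rot [-1.7993e+02 -9.0000e-02  1.7549e+02] q [30.   4.5  6.9 92.5 -0.  34.5] F [ 0.4   0.39 -1.59] T [-0.017 -0.015 -0.033] op 0.0114 g 11.6
[-0.0041,-0.0228,0.0005,-0.0460],[-0.0031,-0.0229,0.0005,-0.0460],[-0.0020,-0.0231,0.0005,-0.0460],[-0.0010,-0.0231,0.0005,-0.0460],[0.0001,-0.0231,0.0005,-0.0460],[0.0012,-0.0231,0.0005,-0.0460],[0.0022,-0.0230,0.0005,-0.0460],[0.0033,-0.0229,0.0005,-0.0460],[0.0043,-0.0227,0.0005,-0.0460],[0.0054,-0.0225,0.0005,-0.0460],[0.0064,-0.0222,0.0005,-0.0460],[0.0074,-0.0219,0.0005,-0.0460],[0.0084,-0.0216,0.0005,-0.0460],[0.0094,-0.0211,0.0005,-0.0460],[0.0104,-0.0207,0.0005,-0.0460], n 15
```

```bash
python3 - <<'E'
from h import *
to(.584,-.02,.20,215,10)
E
```

```text
[-0.0132,-0.0285,0.0008,-0.0690],[-0.0112,-0.0293,0.0008,-0.0690],[-0.0091,-0.0300,0.0008,-0.0690],[-0.0070,-0.0306,0.0008,-0.0690],[-0.0049,-0.0310,0.0008,-0.0690],[-0.0028,-0.0313,0.0008,-0.0690],[-0.0006,-0.0314,0.0008,-0.0690],[0.0016,-0.0313,0.0008,-0.0690],[0.0037,-0.0312,0.0008,-0.0690],[0.0059,-0.0308,0.0008,-0.0690], n 10
```

>>> play_rows --steps '[[[-0.013,-0.0285,0.001,-0.069],[-0.011,-0.0293,0.001,-0.069],[-0.009,-0.03,0.001,-0.069],[-0.007,-0.0306,0.001,-0.069],[-0.005,-0.031,0.001,-0.069]]]'

```text
time: 6.55
ee_pos: [0.5297, 0.1261, 0.2031]
tcp_rot: [180.0, -0.0, -164.5]
wrist_force: [0.2, -0.5, -0.5]
opening: 0.0119
grasp_force: 11.7
```

>>> play_rows --steps '[[[-0.003,-0.0313,0.001,-0.069],[-0.0006,-0.0314,0.001,-0.069],[0.0016,-0.0313,0.001,-0.069],[0.0037,-0.0312,0,-0.069],[0.006,-0.031,0,-0.069]]]'

```text
time: 6.97
ee_pos: [0.5843, -0.0215, 0.2]
tcp_rot: [180.0, -0.0, -144.8]
wrist_force: [0.9, 0.9, -0.7]
opening: 0.012
grasp_force: 11.7
```

>>> play_rows --steps '[[[0,0,0,0],[0,0,0,0],[0,0,0,0],[0,0,0,0],[0,0,0,0]]]'

```text
time: 7.38
ee_pos: [0.5841, -0.0189, 0.2008]
tcp_rot: [180.0, 0.0, -144.9]
wrist_force: [-0.4, -0.0, -1.3]
opening: 0.0117
grasp_force: 11.7
```

```bash
python3 - <<'E'
from h import *
import pickle
c=cam('wrist','w2.png');st();pickle.dump(c,open('w2.pkl','wb'))
u,v=proj(c,[.51,-.071,.071],True);print(u,v)
x,y=int(u)-80,max(0,int(v)-60);print(x,y)
cv2.imwrite('pics/w2c.png',cv2.resize(c['img'][y:y+120,x:x+160],(800,600),interpolation=cv2.INTER_CUBIC))
E
```

```text
7.43 pos [ 0.5841 -0.019   0.2009] rot [-1.8000e+02  1.0000e-02 -1.4492e+02] q [ -1.9   9.2  11.4  92.1   0.  -36.9] F [-0.31  0.8  -1.26] T [0.003 0.036 0.026] op 0.0117 g 11.7
321.157364803811 91.03125310424325
241 31
```

View pics/w2c.png

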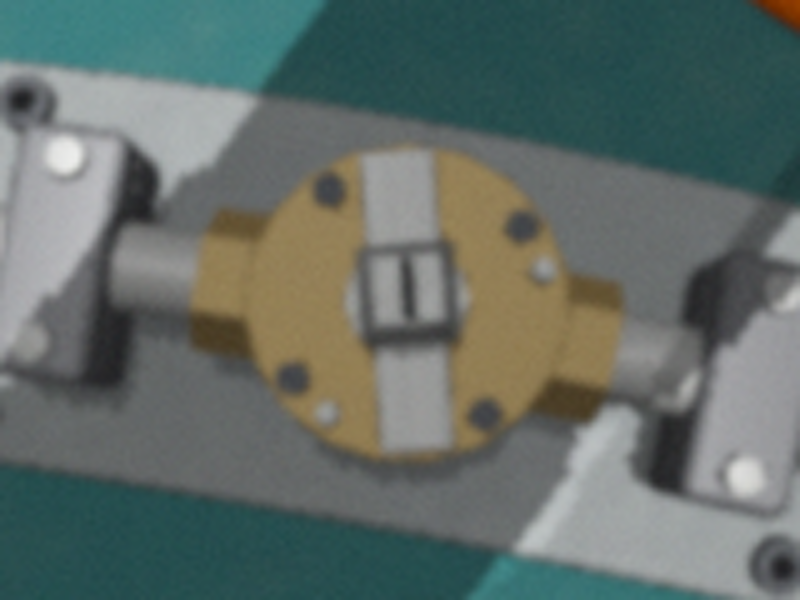

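```bash
python3 - <<'E'
from h import *
import pickle
c=pickle.load(open('w2.pkl','rb'))
W=lambda x,y:(241+x/5-.4,31+y/5-.4)
A,B=[at(c,*W(x,y),.071,True) for x,y in [(399,150),(417,451)]]
print('bar',A,B,(A+B)/2,np.hypot(*(A-B)[:2]),np.degrees(np.arctan2(*(A-B)[1::-1])))
print('flange',at(c,*W(407,303),.066,True))
print('sqtop',at(c,*W(408,286),.092,True))
print('sq mid',at(c,*W(408,292),.087,True))
for p,q in [((0,65),(800,205)),((0,465),(800,600))]:
  a,b=[at(c,*W(*p_),.008,True) for p_ in (p,q)];print('pipe',np.degrees(np.arctan2(*(b-a)[1::-1])))
E
```

```text
bar [ 0.48799005 -0.08726552  0.071     ] [ 0.53012303 -0.05382239  0.071     ] [ 0.50905654 -0.07054395  0.071     ] 0.05379248138316429 -141.55914928511186
flange [ 0.50935588 -0.07052034  0.066     ]
sqtop [ 0.50877729 -0.07093229  0.092     ]
sq mid [ 0.5092073  -0.07058753  0.087     ]
pipe 114.63406182724843
pipe 115.42742398945029
```

```bash
python3 - <<'E'
from h import *
to(.509,-.0706,.15,-141.6,5)
E
```

```text
[0.0182,0.0002,0.0102,-0.0116],[0.0182,0.0004,0.0102,-0.0116],[0.0182,0.0006,0.0102,-0.0116],[0.0182,0.0008,0.0102,-0.0116],[0.0182,0.0010,0.0102,-0.0116], n 5
```

>>> play_rows --steps '[[[0.018,0.0002,0.01,-0.0116],[0.018,0.0004,0.01,-0.0116],[0.018,0.0006,0.01,-0.0116],[0.0185,0.0008,0.01,-0.0116],[0.0185,0.001,0.01,-0.0116]]]'

```text
time: 7.85
ee_pos: [0.5084, -0.0711, 0.1504]
tcp_rot: [-180.0, 0.0, -141.6]
wrist_force: [0.0, -0.2, -0.6]
opening: 0.012
grasp_force: 11.8
```

>>> play_rows --steps '[[[0,0,0,0],[0,0,0,0],[0,0,0,0],[0,0,0,0],[0,0,0,0]]]'

```text
time: 8.27
ee_pos: [0.51, -0.071, 0.1512]
tcp_rot: [-180.0, 0.0, -141.6]
wrist_force: [0.0, -0.2, -0.8]
opening: 0.0116
grasp_force: 11.7
```

>>> play_rows --steps '[[[0,0,0,0],[0,0,0,0],[0,0,0,0],[0,0,0,0],[0,0,0,0]]]'

```text
time: 8.68
ee_pos: [0.5093, -0.0715, 0.1507]
tcp_rot: [180.0, -0.0, -141.7]
wrist_force: [0.1, 0.0, -0.5]
opening: 0.0116
grasp_force: 11.7
```

```bash
python3 - <<'E'
from h import *
st()
s=cam('scene');e=cam('side')
f=lambda c:cv2.resize(c['img'][(y:=int(proj(c,[.509,-.07,.1])[1])-45):y+75,(x:=int(proj(c,[.509,-.07,.1])[0])-50):x+100],(400,300),interpolation=cv2.INTER_CUBIC)
cv2.imwrite('pics/f.png',np.hstack([f(s),f(e)]))
to(.509,-.0706,.15,-141.6,5)
E
```

```text
8.68 pos [ 0.5093 -0.0715  0.1507] rot [ 180.     -0.   -141.66] q [ -8.   -0.8  -4.8  86.   -0.  -46.3] F [ 0.1   0.04 -0.47] T [-0.033 -0.025  0.01 ] op 0.0116 g 11.7
[-0.0001,0.0002,0.0002,-0.0002],[-0.0001,0.0002,0.0002,-0.0002],[-0.0001,0.0002,0.0002,-0.0002],[-0.0001,0.0002,0.0002,-0.0002],[-0.0001,0.0002,0.0002,-0.0002], n 5
```

View pics/f.png

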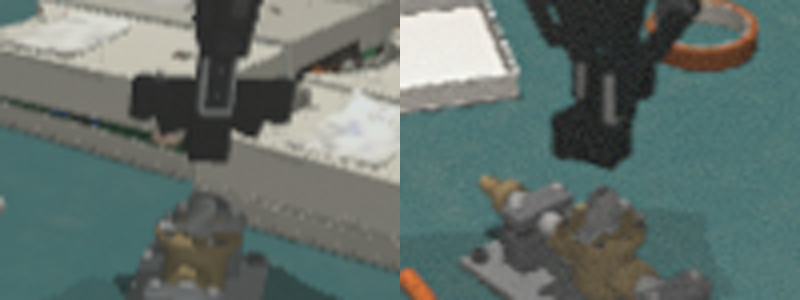

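The handle hangs level in the grip, centred above the square. Descending slowly.

>>> play_rows --steps '[[[0,0.0003,0.006,0],[0,0.0002,0.006,0],[0,0,0.006,0],[0,0,0.004,0],[0,0,0.003,0]]]'

```text
time: 9.2
ee_pos: [0.5086, -0.071, 0.1248]
tcp_rot: [180.0, -0.0, -141.7]
wrist_force: [0.3, -1.3, -0.7]
opening: 0.0119
grasp_force: 11.7
```

>>> play_rows --steps '[[[0,0,0.001,0],[0,0,0.001,0],[0,0,0.001,0],[0,0,0.001,0],[0,0,0.001,0]]]'

```text
time: 9.62
ee_pos: [0.509, -0.0711, 0.1209]
tcp_rot: [-180.0, 0.0, -141.7]
wrist_force: [0.2, 0.1, -0.6]
opening: 0.0117
grasp_force: 11.7
```

>>> play_rows --steps '[[[0,0,0.001,0],[0,0,0.001,0],[0,0,0.001,0],[0,0,0.001,0],[0,0,0.001,0]]]'

```text
time: 10.03
ee_pos: [0.5089, -0.0711, 0.1157]
tcp_rot: [-180.0, -0.0, -141.7]
wrist_force: [0.2, 0.0, -0.2]
opening: 0.0117
grasp_force: 11.7
```

Slid over the square with no force. Continuing down.

>>> play_rows --steps '[[[0,0,0.001,0],[0,0,0.001,0],[0,0,0.001,0],[0,0,0.001,0],[0,0,0.001,0]]]'

```text
time: 10.45
ee_pos: [0.5089, -0.0711, 0.1106]
tcp_rot: [180.0, -0.0, -141.7]
wrist_force: [-0.0, 0.2, 0.4]
opening: 0.0118
grasp_force: 11.7
```

>>> play_rows --steps '[[[0,0,0.001,0],[0,0,0.001,0],[0,0,0.0005,0],[0,0,0.0005,0],[0,0,0,0]]]'

```text
time: 10.87
ee_pos: [0.5089, -0.0711, 0.1077]
tcp_rot: [180.0, -0.0, -141.7]
wrist_force: [-0.6, 0.1, -1.3]
opening: 0.0118
grasp_force: 11.7
```

>>> play_rows --steps '[[[0,0,0.0005,0],[0,0,0.0005,0],[0,0,0.0005,0],[0,0,0,0],[0,0,0,0]]]'

```text
time: 11.28
ee_pos: [0.5089, -0.0711, 0.1062]
tcp_rot: [180.0, -0.0, -141.7]
wrist_force: [0.3, -0.4, -0.8]
opening: 0.0119
grasp_force: 11.8
```

>>> play_rows --steps '[[[0,0,0.0005,0],[0,0,0.0005,0],[0,0,0.0005,0],[0,0,0,0],[0,0,0,0]]]'

```text
time: 11.7
ee_pos: [0.5089, -0.0711, 0.1047]
tcp_rot: [180.0, -0.0, -141.7]
wrist_force: [-0.5, 0.6, -0.6]
opening: 0.0116
grasp_force: 11.8
```

>>> play_rows --steps '[[[0,0,0.0004,0],[0,0,0.0004,0],[0,0,0,0],[0,0,0,0],[0,0,0,0]]]'

```text
time: 12.12
ee_pos: [0.5089, -0.0711, 0.104]
tcp_rot: [180.0, 0.0, -141.7]
wrist_force: [-0.5, -0.2, -0.1]
opening: 0.0116
grasp_force: 11.8
```

>>> play_rows --steps '[[[0,0,0.0004,0],[0,0,0.0004,0],[0,0,0,0],[0,0,0,0],[0,0,0,0]]]'

```text
time: 12.53
ee_pos: [0.5089, -0.0711, 0.1032]
tcp_rot: [180.0, -0.0, -141.7]
wrist_force: [-0.1, -0.4, -0.9]
opening: 0.0119
grasp_force: 11.8
```

>>> play_rows --steps '[[[0,0,0.0003,0],[0,0,0.0003,0],[0,0,0,0],[0,0,0,0],[0,0,0,0]]]'

```text
time: 12.95
ee_pos: [0.5091, -0.0711, 0.1031]
tcp_rot: [-180.0, 0.0, -141.7]
wrist_force: [-1.5, 0.4, 5.4]
opening: 0.0117
grasp_force: 12.6
```

Contact at the expected height, so the handle is home. I'll release to let it settle, back up 1.5 mm and check.

>>> play_rows --steps '[[[0,0,0,0],[0,0,0,0],[0,0,0,0],[0,0,-0.0008,0],[0,0,-0.0007,0]]]' --gripper 0.02

```text
time: 13.37
ee_pos: [0.5088, -0.0711, 0.1039]
tcp_rot: [180.0, -0.0, -141.7]
wrist_force: [0.4, -0.7, -0.2]
opening: 0.0202
grasp_force: 0.0
```

>>> play_rows --steps '[[[0,0,0,0],[0,0,0,0],[0,0,0,0],[0,0,0,0],[0,0,0,0]]]'

```text
time: 13.78
ee_pos: [0.5089, -0.0711, 0.1041]
tcp_rot: [-180.0, -0.0, -141.7]
wrist_force: [0.7, 0.3, -0.8]
opening: 0.0201
grasp_force: 0.0
```

```bash
python3 - <<'E'
from h import *
st()
s=cam('scene');e=cam('side')
f=lambda c:cv2.resize(c['img'][(y:=int(proj(c,[.509,-.07,.08])[1])-30):y+60,(x:=int(proj(c,[.509,-.07,.08])[0])-40):x+80],(400,300),interpolation=cv2.INTER_CUBIC)
cv2.imwrite('pics/f2.png',np.hstack([f(s),f(e)]))
E
```

```text
13.78 pos [ 0.5089 -0.0711  0.1041] rot [-180.     -0.   -141.66] q [ -8.   -0.6  -9.7  80.9  -0.  -46.3] F [ 0.69  0.26 -0.76] T [-0.031  0.044  0.022] op 0.0201 g 0.0
```

View pics/f2.png

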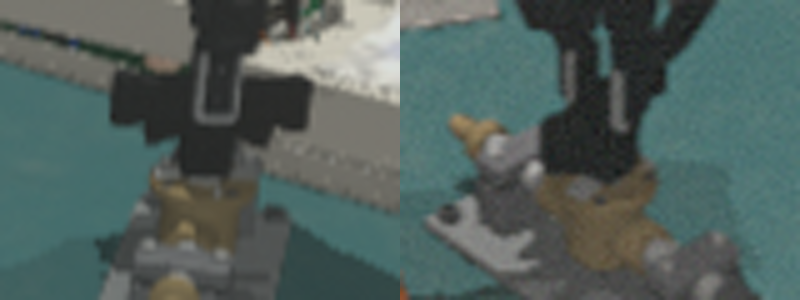

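>>> play_rows --steps '[[[0,0,0,0],[0,0,0,0],[0,0,0,0],[0,0,0,0],[0,0,0,0]]]' --gripper 0.0115

```text
time: 14.3
ee_pos: [0.5089, -0.0711, 0.1041]
tcp_rot: [-180.0, -0.0, -141.7]
wrist_force: [0.1, -0.7, 0.8]
opening: 0.0115
grasp_force: 11.5
```

>>> play_rows --steps '[[[0,0,0,-0.03],[0,0,0,-0.04],[0,0,0,-0.04],[0,0,0,-0.04],[0,0,0,-0.04]]]'

```text
time: 14.72
ee_pos: [0.5082, -0.0709, 0.1041]
tcp_rot: [179.9, -0.0, -130.7]
wrist_force: [-3.7, 0.3, 3.4]
opening: 0.0117
grasp_force: 11.9
```

>>> play_rows --steps '[[[0,0,0,-0.05],[0,0,0,-0.05],[0,0,0,-0.05],[0,0,0,-0.05],[0,0,0,-0.05]]]'

```text
time: 15.13
ee_pos: [0.5084, -0.071, 0.1041]
tcp_rot: [179.9, -0.0, -116.3]
wrist_force: [-2.7, 0.5, 2.5]
opening: 0.0113
grasp_force: 11.8
```

```bash
python3 -c "
from h import *
st()"
```

```text
15.13 pos [ 0.5084 -0.071   0.1041] rot [ 1.7994e+02 -2.0000e-02 -1.1631e+02] q [ -8.   -0.6  -9.7  80.9   0.  -71.6] F [-2.7   0.48  2.51] T [ 0.118  0.672 -0.094] op 0.0113 g 11.8
```

>>> play_rows --steps '[[[0,0,0,-0.07],[0,0,0,-0.07],[0,0,0,-0.07],[0,0,0,-0.07],[0,0,0,-0.07]]]'

```text
time: 15.55
ee_pos: [0.5086, -0.0711, 0.1041]
tcp_rot: [180.0, -0.0, -96.2]
wrist_force: [-1.0, 0.1, 1.6]
opening: 0.0114
grasp_force: 11.7
```

>>> play_rows --steps '[[[0,0,0,-0.07],[0,0,0,-0.07],[0,0,0,-0.07],[0,0,0,-0.07],[0,0,0,-0.05]]]'

```text
time: 15.97
ee_pos: [0.5088, -0.0711, 0.1041]
tcp_rot: [180.0, 0.0, -77.3]
wrist_force: [-0.9, 0.1, 1.2]
opening: 0.012
grasp_force: 11.6
```

>>> play_rows --steps '[[[0,0,0,-0.03],[0,0,0,-0.03],[0,0,0,-0.02],[0,0,0,-0.02],[0,0,0,0]]]'

```text
time: 16.38
ee_pos: [0.5089, -0.0711, 0.1041]
tcp_rot: [180.0, 0.0, -71.7]
wrist_force: [-1.0, 0.2, 0.8]
opening: 0.0121
grasp_force: 11.5
```

```bash
python3 -c "
from h import *
st()"
```

```text
16.38 pos [ 0.5089 -0.0711  0.1041] rot [180.    0.  -71.7] q [  -8.    -0.6   -9.7   80.9    0.  -116.3] F [-1.03  0.24  0.8 ] T [-0.014  0.08  -0.035] op 0.0121 g 11.5
```

>>> play_rows --steps '[[[0,0,0,-0.02],[0,0,0,-0.02],[0,0,0,-0.02],[0,0,0,-0.02],[0,0,0,-0.02]]]'

```text
time: 16.8
ee_pos: [0.509, -0.0711, 0.1041]
tcp_rot: [-180.0, -0.0, -65.9]
wrist_force: [-0.1, 0.3, 0.1]
opening: 0.0119
grasp_force: 11.6
```

```bash
python3 -c "
from h import *
st()"
```

```text
16.8 pos [ 0.509  -0.0711  0.1041] rot [-179.99   -0.    -65.91] q [  -8.    -0.6   -9.7   80.9    0.  -122. ] F [-0.09  0.33  0.07] T [ 0.129  0.066 -0.101] op 0.0119 g 11.6
```

>>> play_rows --steps '[[[0,0,0,-0.01],[0,0,0,-0.01],[0,0,0,-0.01],[0,0,0,-0.01],[0,0,0,0]]]'

```text
time: 17.22
ee_pos: [0.509, -0.0711, 0.1041]
tcp_rot: [-180.0, -0.0, -63.7]
wrist_force: [0.6, 0.5, 0.1]
opening: 0.0117
grasp_force: 11.5
```

```bash
python3 -c "
from h import *
st()"
```

```text
17.22 pos [ 0.509  -0.0711  0.1041] rot [-179.99   -0.    -63.69] q [  -8.    -0.6   -9.7   80.9    0.  -124.3] F [0.63 0.51 0.05] T [ 0.158 -0.032 -0.08 ] op 0.0117 g 11.5
```

>>> play_rows --steps '[[[0,0,0,-0.01],[0,0,0,-0.01],[0,0,0,-0.01],[0,0,0,-0.01],[0,0,0,0]]]'

```text
time: 17.63
ee_pos: [0.509, -0.0711, 0.1041]
tcp_rot: [-180.0, -0.0, -61.4]
wrist_force: [1.5, 0.7, -0.1]
opening: 0.0119
grasp_force: 11.5
```

```bash
python3 -c "
from h import *
st()"
```

```text
17.63 pos [ 0.509  -0.0711  0.1041] rot [-179.99   -0.    -61.39] q [  -7.9   -0.6   -9.7   80.9    0.  -126.6] F [ 1.53  0.66 -0.13] T [ 0.235 -0.133 -0.099] op 0.0119 g 11.5
```

>>> play_rows --steps '[[[0,0,0,-0.01],[0,0,0,-0.01],[0,0,0,-0.005],[0,0,0,0],[0,0,0,0]]]'

```text
time: 18.05
ee_pos: [0.509, -0.0711, 0.1041]
tcp_rot: [-180.0, -0.0, -60.0]
wrist_force: [0.5, 2.0, 0.8]
opening: 0.0117
grasp_force: 11.5
```

```bash
python3 -c "
from h import *
st()"
```

```text
18.05 pos [ 0.509  -0.0711  0.1041] rot [-179.99   -0.    -60.01] q [  -8.    -0.6   -9.7   80.9    0.  -127.9] F [0.47 1.97 0.76] T [ 0.277 -0.239 -0.052] op 0.0117 g 11.5
```

>>> play_rows --steps '[[[0,0,0,-0.01],[0,0,0,-0.01],[0,0,0,-0.005],[0,0,0,0],[0,0,0,0]]]'

```text
time: 18.47
ee_pos: [0.509, -0.0711, 0.1041]
tcp_rot: [-180.0, -0.0, -58.6]
wrist_force: [1.9, 1.3, 0.6]
opening: 0.0116
grasp_force: 11.6
```

```bash
python3 -c "
from h import *
st()"
```

```text
18.47 pos [ 0.509  -0.0711  0.1041] rot [-180.     -0.    -58.58] q [  -7.9   -0.6   -9.7   80.9    0.  -129.4] F [1.94 1.31 0.62] T [ 0.318 -0.381 -0.055] op 0.0116 g 11.6
```

>>> play_rows --steps '[[[0,0,0,-0.01],[0,0,0,-0.01],[0,0,0,-0.005],[0,0,0,0],[0,0,0,0]]]'

```text
time: 18.88
ee_pos: [0.509, -0.0711, 0.1041]
tcp_rot: [-180.0, -0.0, -57.1]
wrist_force: [2.4, 2.2, 0.9]
opening: 0.0121
grasp_force: 11.6
```

```bash
python3 -c "
from h import *
st()"
```

```text
18.88 pos [ 0.509  -0.0711  0.1041] rot [-179.99   -0.    -57.14] q [  -8.    -0.6   -9.7   80.9    0.  -130.8] F [2.41 2.2  0.91] T [ 0.361 -0.411 -0.108] op 0.0121 g 11.6
```

Side forces are rising slightly and the wings have passed the pipe direction by about the play. I'll let go, rise and look from the side.

>>> play_rows --steps '[[[0,0,0,0],[0,0,0,0],[0,0,0,0],[0,0,0,0],[0,0,0,0]]]' --gripper 0.035

```text
time: 19.3
ee_pos: [0.5088, -0.0712, 0.104]
tcp_rot: [180.0, 0.0, -57.2]
wrist_force: [0.3, -0.2, 0.4]
opening: 0.035
grasp_force: 0.0
```

>>> play_rows --steps '[[[0,0,-0.01,0],[0,0,-0.015,0],[0,0,-0.02,0],[0,0,-0.025,0],[0,0,-0.025,0]]]'

```text
time: 19.72
ee_pos: [0.5086, -0.0711, 0.2007]
tcp_rot: [180.0, 0.0, -57.1]
wrist_force: [0.9, 0.3, -0.1]
opening: 0.0349
grasp_force: 0.0
```

>>> play_rows --steps '[[[-0.015,-0.025,0,0],[-0.02,-0.035,0,0],[-0.015,-0.035,0,0],[0,-0.025,0,0],[0,-0.01,0,0]]]'

```text
time: 20.13
ee_pos: [0.5927, 0.0439, 0.1992]
tcp_rot: [-180.0, -0.0, -57.0]
wrist_force: [0.4, -0.3, -0.2]
opening: 0.0349
grasp_force: 0.0
```

>>> play_rows --steps '[[[0,0,0,0],[0,0,0,0],[0,0,0,0],[0,0,0,0],[0,0,0,0]]]'

```text
time: 20.55
ee_pos: [0.5905, 0.0405, 0.1996]
tcp_rot: [-180.0, -0.0, -57.2]
wrist_force: [0.0, 0.5, -0.2]
opening: 0.0354
grasp_force: 0.0
```

```bash
python3 - <<'E'
from h import *
import pickle
c=cam('wrist','w3.png');st();pickle.dump(c,open('w3.pkl','wb'))
u,v=proj(c,[.509,-.0706,.085],True);print(u,v)
x,y=int(u)-80,max(0,int(v)-60);print(x,y)
cv2.imwrite('pics/w3c.png',cv2.resize(c['img'][y:y+120,x:x+160],(800,600),interpolation=cv2.INTER_CUBIC))
E
```

```text
20.6 pos [0.5906 0.0407 0.1996] rot [-1.7997e+02 -2.0000e-02 -5.7210e+01] q [   3.9   10.2   12.4   92.1   -0.  -118.9] F [-0.65 -0.25 -0.29] T [-0.053 -0.041 -0.022] op 0.0351 g 0.0
464.28379236279005 144.54792421479743
384 84
```

View pics/w3c.png

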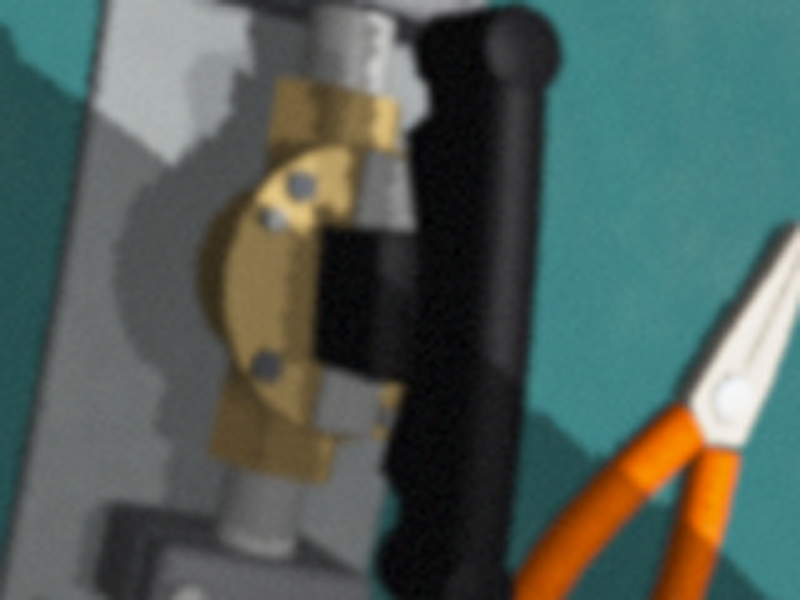

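The handle sits home on the bar at (365,190) and (345,400). I'll measure the bar and wing angles against the pipe.

```bash
python3 - <<'E'
from h import *
import pickle
c=pickle.load(open('w3.pkl','rb'))
W=lambda x,y:(384+x/5-.4,84+y/5-.4)
def ang(p,q,z):
    a,b=at(c,*W(*p),z,True),at(c,*W(*q),z,True);v=a-b;return a.round(4),b.round(4),np.linalg.norm(v).round(4),np.degrees(np.arctan2(v[1],v[0])).round(1)
print('bar',ang((366,152),(314,428),.071))
print('plate',ang((104,0),(5,600),.008))
print('wing',ang((522,45),(475,590),.124), 'mid edge', ang((543,120),(520,400),.122))
# predicted bar left-edge line for several spindle angles
for s in (1.3,1.4,1.5,1.571):
    a=np.radians(115.2-90)+s; u=np.array([np.cos(a),np.sin(a),0]); n=np.array([-u[1],u[0],0])
    o=[]
    for k in (-1,1):
      for l in (-1,1):
        p=np.array([.509,-.0706,.071])+k*.027*u+l*.0065*n
        x,y=proj(c,p,True); o.append((round((x-384+.4)*5),round((y-84+.4)*5)))
    print(s,o)
E
```

```text
bar (array([ 0.526, -0.092,  0.071]), array([ 0.5038, -0.0437,  0.071 ]), np.float64(0.0531), np.float64(-65.4))
plate (array([ 0.5723, -0.0994,  0.008 ]), array([0.5137, 0.0246, 0.008 ]), np.float64(0.1371), np.float64(-64.7))
wing (array([ 0.5334, -0.1085,  0.124 ]), array([ 0.4872, -0.0346,  0.124 ]), np.float64(0.0872), np.float64(-58.0)) mid edge (array([ 0.5227, -0.1021,  0.122 ]), array([ 0.4991, -0.0637,  0.122 ]), np.float64(0.045), np.float64(-58.4))
1.3 [(400, 154), (454, 186), (285, 411), (340, 439)]
1.4 [(387, 151), (444, 177), (295, 419), (352, 441)]
1.5 [(374, 150), (433, 169), (307, 426), (365, 442)]
1.571 [(365, 150), (425, 164), (315, 431), (374, 441)]
```

The bar is within about 1° of the pipe (spindle about 1.56 rad). The wings are about 7° (0.12 rad) from the bar, inside the 0.2 rad limit, so I'm handing in.

```bash
python3 -c "
from workcell import bot
print(bot.job_done())"
```

```text
the job is handed in; nothing more can be done
None
```

The handle is home on the spindle and let go, with the valve turned to its open stop (about 1.56 rad by camera, wings about 0.12 rad from the bar); the job is handed in, but no verdict was returned.

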